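Jack up the flower trough

TASK

Bring the small blue jack over so that its saddle stands centred under the red-marked lift lug of the flower trough, its handle still up. Then press the yellow-ended pump handle all the way down so that the jack raises the front of that trough, and finish while holding the handle down: do not let go of it at the end, and only the jack, not the robot, may carry the raised front. Do not shove either trough along the table, do not tip the jack over, and leave the other trough and the other things on the table where they are.

Things in the scene. Friction and masses are not known exactly. Their poses are not given: they have to be found in the camera images.
- saddle (a point): Centre of the top of the jack's saddle, a dark steel disc 34 mm across. Axes are the jack's: z up, x forward, away from the handle. It is 50 mm above the table with the handle up and rises 50 mm per rad of joint jack_handle, to 80 mm.
- fin (a point): Grip point on the jack's carrying fin, an upright dark steel plate 14 mm thick (jack's x), 44 mm wide (jack's y), its top 83 mm above the table. The point is mid-plate, 62 mm up, 115 mm behind and 33 mm left (+y) of the saddle's axis; axes as the jack's. Pinch it from above, fingers closing along the jack's x, to move the jack.
- handle_grip (a point): Centre of the yellow end of the pump handle, a block 50 mm long, 30 mm wide, 16 mm thick, its middle 145 mm from the hinge (level, along the jack's y; 45 mm up, 30 mm behind and 38 mm right (-y) of the saddle's axis). The handle points backwards (jack's -x) and slopes up 0.6 rad when raised: this point is then 127 mm above the table, and 45 mm when down.
- jack_handle (a joint): Pump handle angle in rad: 0 raised (0.6 rad above level), 0.6 all the way down (level, at its stop). One stroke is the whole lift. A spring and the load push it back up as soon as it is let go; about 4 to 8 N on the yellow end holds it down under load.
- lift_pad (a point): Centre of the underside of the marked lift lug, a flat steel lug 64 mm wide, 8 mm thick, sticking out 66 mm from the trough's front face, with a red disc 34 mm across on its top and underside about this point and a red stripe on the trough's rim above it. 60 mm above the table, 38 mm in front of the trough's face; z up, x into the trough.
- bare_pad (a point): The same point under the same kind of lug on the other trough, which has no red mark: not to be lifted.
- jack: Small blue jack, 0.9 kg, loose, smooth-soled, best slid along the table (pull low: it can tip sideways); origin on the table under the saddle's axis, x forward, z up. Base plate 10 mm thick, from 138 mm behind the saddle's axis to 30 mm ahead of it, 60 mm to each side; cylinder under the saddle 42 mm across, 38 mm high.
- jack_ram: The moving ram with the saddle; origin at the centre of the saddle's top.
- trough: The marked flower trough, about 2.8 kg, loose: white, 160 mm deep, 240 mm wide, 130 mm high plus low flowers, on four rubber feet 25 mm high, 24 mm across, centred 64 mm before and behind and 100 mm left and right of its middle; origin on the table under its middle, 118 mm behind the lift pad. Lifted at the lug it tips back on its rear feet.
- other_trough: The unmarked trough, same size, feet and lug; origin on the table under its middle.
- vase: Purple bottle vase, 128 mm across, 200 mm high, beside the work at the left.
- scissors: Florist's scissors with yellow loops, about 200 mm long, lying at the right.
- clay_pot: Terracotta pot, 100 mm across, 95 mm high, at the right.
- spool: Empty wooden spool, 64 mm across, 50 mm high, at the left.

How it is judged:
On the way, in this order (a step that is already met when the one before it is completed fails the run):
1. the saddle stands under the red mark (within 15 mm), the jack upright and at rest on the table, its handle still up (horizontal distance between saddle and lift_pad below 0.015 m and value of joint jack_handle below 0.12 rad and angle between jack's own z axis and vertical below 0.06 rad and height (world z) of jack below 0.006 m and linear speed of jack below 0.02 m/s), for 0.3 s.
2. the handle is pumped down and the jack has raised the lug by more than 12 mm (value of joint jack_handle above 0.52 rad and height (world z) of lift_pad above 0.072 m and contact force between jack_ram and trough above 3 N), for 0.3 s.
At the end, for the whole second after the job is handed in: Robot still pressing the handle (joint over 0.52 rad, over 0.8 N); marked lug at rest on the saddle (over 3 N, within 25 mm of the mark), raised over 12 mm; jack upright within 0.08 rad; robot not touching the trough; trough within 30 mm of its start (all of step 2 and contact force between any of the fingers, the arm and jack above 0.8 N and contact force between each of the fingers, the arm and trough below 0.3 N and horizontal distance between saddle and lift_pad below 0.025 m and angle between jack's own z axis and vertical below 0.08 rad and linear speed of trough below 0.02 m/s and distance of trough from where it was at the start of the episode below 0.03 m); the arm keeps its last pose, push and grip.
It fails at once if the marked trough is shoved more than 40 mm (distance of trough from where it was at the start of the episode above 0.04 m).
It fails at once if the other trough is moved or lifted by more than 20 mm (distance of any of other_trough, bare_pad from where it was at the start of the episode above 0.02 m).
It fails at once if the jack is tipped over (angle between jack's own z axis and vertical above 0.6 rad).
It fails at once if the vase, scissors, clay pot or spool is moved by more than 30 mm (distance of any of vase, scissors, clay_pot, spool from where it was at the start of the episode above 0.03 m).
It also fails if it takes over 54 s, if anything falls off the work surface, if the arm or the gripper's body presses on something with over 40 N, if the wrist force passes 120 N, or if a joint passes its speed limit or range.

ROBOT

A 7-joint arm with a two-finger parallel gripper is mounted at the origin on the work surface. World frame = base frame: x ahead of the robot, y to its left, z up, the work surface at z = 0. Lengths are in m, angles in rad, forces in N, time in s.
With the tool pointing down it reaches from about 0.4 to 0.875 m from the base axis. Payload 4.4 kg.
Tool frame: the origin (TCP) lies midway between the tips of the shut fingers; the grasp point (between the pads) lies 19 mm behind it; z points along the fingers, x is the direction in which the jaws open and shut, and the axes are right-handed (so a half turn about z gives the same grasp; the last joint's range is limited). The gripper opens to 85 mm and grips with 20 to 120 N. Pads are 22 mm wide; open, the fingers measure 114 mm over their backs; the gripper's body (76 mm by 85 mm) begins 54 mm behind the grasp point. The pads swing forward as they close: fully open they stand 13 mm farther back than shut.
Start: joints at [1.244, 0.628, 0.038, 1.517, -0.027, 0.996, -0.02], TCP at [0.168, -0.628, 0.231] pointing down, gripper open.
Joint ranges: [-3.06, 3.06], [-0.37, 2.12], [-1.25, 1.32], [0.18, 2.47], [-1.1, 4.24], [0.23, 1.98], [-2.94, 2.94]. Speed limits (rad/s): [2.57, 2.57, 3.14, 3.14, 3.14, 3.14, 3.14].

INTERFACE

Orientations are given as a unit quaternion [x, y, z, w].
In Python, from rig import monitor, read_camera, ticket gives the robot as it stands.
- The arm moves only by the tool play_rows, never from a script. Its argument "moves" is a list of rows, each an object of numbers: "dx", "dy", "dz": the shift along the tool's x, y, z in units of 60 mm (1.0 is 60 mm); "ax", "ay", "az": the turn, a rotation vector about the tool's x, y, z in units of 10 degrees (1.0 is 10 degrees). In form: [{"dx": .., "dy": .., "dz": .., "ax": .., "ay": .., "az": ..}, ...]. A call has 1 to 12 rows; each row is the pose to reach, as a shift and turn from the pose commanded when the call began, along the tool's axes at that moment; what a row does not reach only later rows make up. A row lasts 1/8 s, in which the tool goes at most 62.5 mm and 10.7 degrees, less where a joint would pass 70% of its speed; a pose out of reach is approached as far as the arm can. A call with a gripper value outside its range is refused whole. "fingers" is the opening in per cent of the stroke, from 0 (shut) to 100 (fully open), set as the call begins (left out, the last holds). The fingers move at their own pace and stop on an object; "squeeze" is the grip in N (left out, the last holds). Time passes only in rows, so rows that repeat a pose let the fingers close. It gives the time, the measured TCP pose, the force and the opening at its end, in the units of the state.
- monitor.read_state(): the state, without advancing time (a new reading comes with each control period).
- read_camera(name): name is "side" or "top"; returns a dict with "color" (480x640x3 uint8, blue, green, red), "intrinsics" (3x3 intrinsics, pixels), "dist_coeffs" ([k1, k2, p1, p2, k3] as OpenCV has them; the pictures are not rectified), "R" (3x3) and "t" (3): a world point X has camera coordinates R X + t. Camera axes: x right, y down, z forward; pixel columns grow to the right and rows downward; lengths in m; the calibration is good to about 2 mm. A picture is of the moment at which its call begins. There is no depth.
- ticket.close_job(): hands the job in, once; it reports no verdict.
The state is a dict: "time": time; "joint_pos": joint angles; "qvel": joint speeds; "tau": joint torques, N m; "ee_pos": TCP position; "eef_rot": TCP orientation; "ft_force": force on the tool from outside, world axes, zero at the start; "moment": the same for the moment, N m; "opening": finger opening in m.
Only numpy, scipy, OpenCV 4.12 (cv2) and the standard library are available. Lean on these libraries where they do the work, as an engineer would, in place of code of your own. Each camera call takes 0.05 s, during which the arm holds its last target.

## Working session

There is one attempt and no reset: what is moved stays moved. The work goes in short steps, Python scripts to look and compute and a tool call to move; the robot and the scene stay as the last step left them, time stands still between calls to the robot, and variables do not carry over. Pictures are saved under pics/ and viewed, and the job is handed in when it is done.

Besides the shell and the picture viewer there is one more tool, called by a JSON object that holds its "op" and its "data". play_rows: Moves the arm, as the interface text tells. Its arguments: {"type":"object","properties":{"moves":{"type":"array","items":{"type":"object","properties":{"dx":{"type":"number"},"dy":{"type":"number"},"dz":{"type":"number"},"ax":{"type":"number"},"ay":{"type":"number"},"az":{"type":"number"}}}},"fingers":{"type":"number"},"squeeze":{"type":"number"}},"required":["moves"]}

```bash
mkdir -p pics; ls
python3 - <<'E'
from rig import monitor, read_camera
import cv2,json,numpy as np
s=monitor.read_state()
for k,v in s.items(): print(k,np.round(v,4))
for n in("side","top"):
    c=read_camera(n); cv2.imwrite(f"pics/{n}0.png",c["color"])
    print(n,c["intrinsics"],c["dist_coeffs"],c["R"],c["t"])
E
```

```text
pics
time 0.0
joint_pos [ 1.2442  0.6293  0.0385  1.5184 -0.027   0.9963 -0.02  ]
qvel [ 0.001   0.     -0.0012  0.0008 -0.0005  0.0005  0.0016]
tau [ 6.00000e-04 -5.63398e+01  1.22600e+00 -1.93441e+01  1.09000e-02
  1.06000e-02  0.00000e+00]
ee_pos [ 0.1675 -0.6274  0.2304]
eef_rot [ 7.931e-01 -6.092e-01 -8.000e-04 -6.000e-04]
ft_force [0.3469 0.0651 0.244 ]
moment [-0.0202  0.0383 -0.0274]
opening 0.0853
side [[617.91767803   0.         316.40437804]
 [  0.         617.91767803 235.31161685]
 [  0.           0.           1.        ]] [-0.12735011  0.          0.          0.          0.        ] [[ 0.75509509 -0.65560532 -0.0036159 ]
 [-0.51046001 -0.58444476 -0.63075741]
 [ 0.41141462  0.47812759 -0.77597166]] [-0.44002548  0.32966557  1.63326095]
top [[448.48644504   0.         315.448946  ]
 [  0.         448.48644504 239.82013315]
 [  0.           0.           1.        ]] [-0.08158272  0.          0.          0.          0.        ] [[ 0.00355576 -0.99998647 -0.00379752]
 [-0.99424298 -0.00312861 -0.10710326]
 [ 0.10708993  0.00415649 -0.99424065]] [7.90975907e-04 5.72578948e-01 1.24110005e+00]
```

View pics/side0.png

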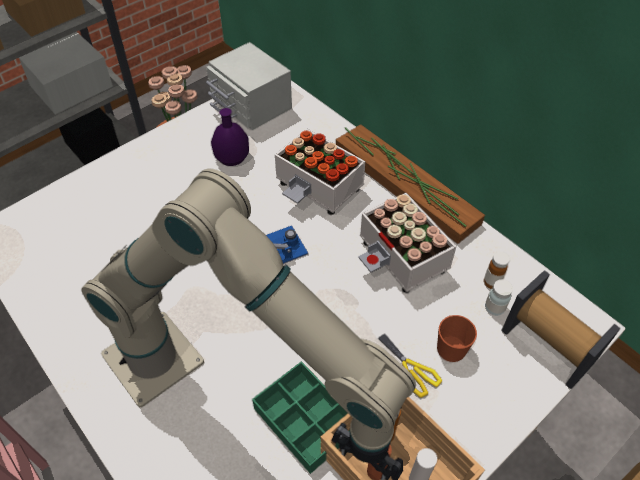

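View pics/top0.png

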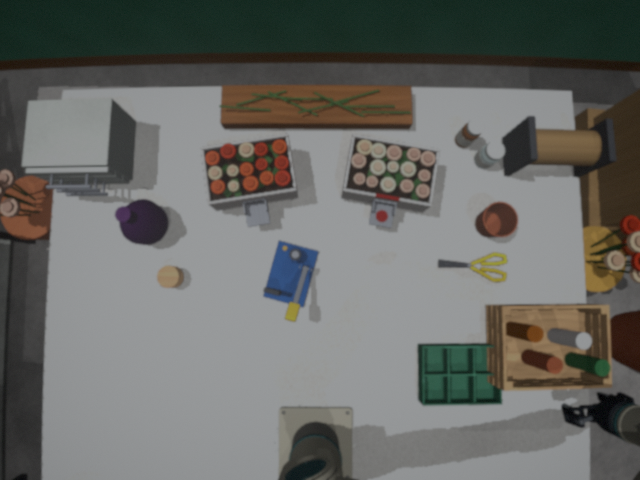

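The top view shows the jack at about (290,272), with its saddle at (296,255), fin at (278,292) and yellow end at (292,312). The red lug is at (382,215). Next I'll zoom in and measure.

```bash
cat > h.py <<'E'
import numpy as np,cv2
from rig import monitor, read_camera
def cast(c,uv,z):
    K=np.array(c["intrinsics"]);R=np.array(c["R"]);t=np.array(c["t"])
    p=cv2.undistortPoints(np.array(uv,float).reshape(-1,1,2),K,np.array(c["dist_coeffs"])).reshape(-1,2)
    d=np.c_[p,np.ones(len(p))]@R; C=-R.T@t
    return C+d*((z-C[2])/d[:,2])[:,None]
def proj(c,X):
    R=np.array(c["R"]);
    return cv2.projectPoints(np.array(X,float).reshape(-1,3),cv2.Rodrigues(R)[0],np.array(c["t"]),np.array(c["intrinsics"]),np.array(c["dist_coeffs"]))[0].reshape(-1,2)
def blobs(c,lo,hi,amin=15,roi=None):
    h=cv2.cvtColor(c["color"],cv2.COLOR_BGR2HSV);m=cv2.inRange(h,lo,hi)
    if roi is not None:
        q=np.zeros_like(m);x0,y0,x1,y1=roi;q[y0:y1,x0:x1]=m[y0:y1,x0:x1];m=q
    n,l,s,ce=cv2.connectedComponentsWithStats(m)
    return [(s[i],ce[i],l==i) for i in range(1,n) if s[i][4]>=amin]
def crop(c,roi,f,name):
    x0,y0,x1,y1=roi;cv2.imwrite("pics/"+name,cv2.resize(c["color"][y0:y1,x0:x1],None,fx=f,fy=f,interpolation=cv2.INTER_CUBIC))
E
python3 - <<'E'
from h import *
c=read_camera("top")
crop(c,(250,180,410,330),5,"t1.png")
for nm,lo,hi in(("red",(0,130,80),(8,255,255)),("yel",(22,120,100),(35,255,255)),("blue",(100,130,40),(125,255,255))):
    for s,ce,m in blobs(c,lo,hi,20,(250,190,420,330)):
        print(nm,s,ce.round(1))
        if nm=="blue":
            cn=max(cv2.findContours(m.astype(np.uint8),0,2)[0],key=cv2.contourArea); print(cv2.minAreaRect(cn))
            bp=cv2.boxPoints(cv2.minAreaRect(cn)); print(bp,cast(c,bp,.01).round(4))
        if nm=="red": print(cast(c,ce,.068))
        if nm=="yel": print(cast(c,ce,.13))
E
```

```text
red [377 193  21   7  73] [387.1 196.4]
[[ 0.69093962 -0.19682004  0.068     ]]
red [377 212  10   9  69] [381.3 215.8]
[[ 0.63620177 -0.17978212  0.068     ]]
yel [286 303  13  18 161] [292.1 311.4]
[[0.37621804 0.06188409 0.13      ]]
blue [ 265  242   52   60 1315] [287.5 271.7]
((290.41510009765625, 273.54718017578125), (38.73567199707031, 55.76838302612305), 15.945395469665527)
[[264.13208 295.03775]
 [279.45282 241.41512]
 [316.69812 252.05661]
 [301.37738 305.67926]] [[ 0.4159  0.1486  0.01  ]
 [ 0.5699  0.1066  0.01  ]
 [ 0.5394 -0.0009  0.01  ]
 [ 0.3864  0.0421  0.01  ]]
blue [299 272  11  33 121] [304.5 289. ]
((304.867919921875, 287.9622497558594), (4.120816707611084, 32.96653366088867), 15.945394515991211)
[[298.3585  303.24527]
 [307.41507 271.54715]
 [311.37735 272.67923]
 [302.32077 304.37735]] [[0.3932 0.0508 0.01  ]
 [0.4834 0.0255 0.01  ]
 [0.4802 0.0141 0.01  ]
 [0.3901 0.0395 0.01  ]]
```

View pics/t1.png

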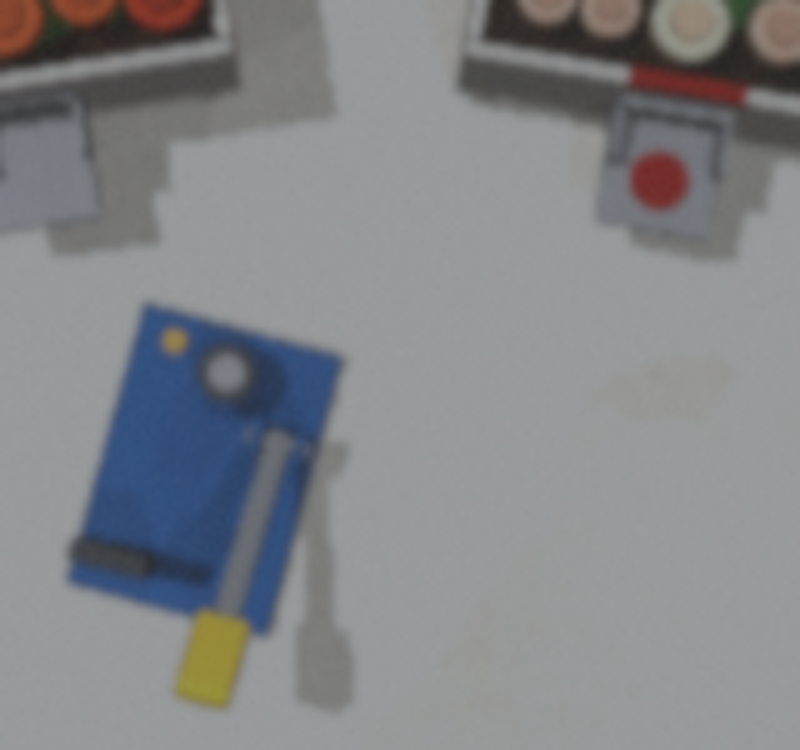

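```bash
cat >> h.py <<'E'
from scipy.spatial.transform import Rotation as Rn
def rows(targets,pose=None):
    """targets: (x,y,z,yawdeg of tool x), tool down; prints rows rel to measured pose"""
    s=monitor.read_state() if pose is None else pose
    p=np.array(s["ee_pos"]);R0=Rn.from_quat(s["eef_rot"])
    for x,y,z,a in targets:
        d=R0.inv().apply(np.array([x,y,z])-p)/.06
        a=np.radians(a);ca,sa=np.cos(a),np.sin(a)
        Rt=Rn.from_matrix(np.array([[ca,sa,0],[sa,-ca,0],[0,0,-1.]]))
        r=np.degrees((R0.inv()*Rt).as_rotvec())/10
        print(dict(zip(("dx","dy","dz","ax","ay","az"),[float(v) for v in np.r_[d,r].round(3)])))
E
python3 - <<'E'
from h import *
c=read_camera("top");s=read_camera("side")
print("saddle top",cast(c,[295.4,254.6],.05))
# rim line of marked trough (z .155)
r=cast(c,[[250+485/5,180+45/5],[250+795/5,180+108/5]],.155);d=r[1]-r[0];print("yaw",np.degrees(np.arctan2(d[0],-d[1]))*-1)
for b,ce,m in blobs(s,(0,130,80),(8,255,255),15,(355,220,420,280)): print("side red",b,ce,cast(s,ce,.068))
for b,ce,m in blobs(s,(100,130,40),(125,255,255),15,(230,210,330,280)): print("side blue",b,ce,cast(s,ce,.01))
print(proj(s,[[.53,.06,.05]]))
crop(s,(260,210,420,290),5,"s1.png")
a=[]
P=np.array([[.168,-.628,.24,-75],[.36,-.50,.25,-60],[.47,-.26,.25,-45],[.5,0,.25,-30],[.4279,.1222,.2,-15.5]])
L=np.r_[0,np.cumsum(np.linalg.norm(np.diff(P[:,:3],axis=0),axis=1))];print(L)
u=np.linspace(0,L[-1],25)[1:]
T=np.array([np.interp(u,L,P[:,i]) for i in range(4)]).T
rows(T[:12]);print(T[11])
E
```

```text
saddle top [[0.52893927 0.05829905 0.05      ]]
yaw 11.414015007844798
side red [379 232  15  17  71] [386.12676056 239.73239437] [[ 0.71622667 -0.15695354  0.068     ]]
side red [367 255  11   9  82] [372.13414634 258.8902439 ] [[ 0.63665071 -0.18018627  0.068     ]]
side blue [267 226  40  37 628] [287.64012739 244.67834395] [[0.51540449 0.05476067 0.01      ]]
[[289.78301318 232.80094771]]
[0.         0.23097186 0.49497944 0.75670448 0.90714135]
{'dx': -0.197, 'dy': -0.602, 'dz': -0.179, 'ax': -0.0, 'ay': 0.005, 'az': -0.251}
{'dx': -0.399, 'dy': -1.198, 'dz': -0.206, 'ax': -0.0, 'ay': 0.005, 'az': -0.497}
{'dx': -0.601, 'dy': -1.794, 'dz': -0.233, 'ax': -0.0, 'ay': 0.005, 'az': -0.742}
{'dx': -0.803, 'dy': -2.39, 'dz': -0.26, 'ax': -0.0, 'ay': 0.005, 'az': -0.988}
{'dx': -1.006, 'dy': -2.986, 'dz': -0.288, 'ax': -0.001, 'ay': 0.005, 'az': -1.233}
{'dx': -1.208, 'dy': -3.582, 'dz': -0.315, 'ax': -0.001, 'ay': 0.005, 'az': -1.478}
{'dx': -1.662, 'dy': -4.005, 'dz': -0.317, 'ax': -0.001, 'ay': 0.005, 'az': -1.697}
{'dx': -2.148, 'dy': -4.406, 'dz': -0.317, 'ax': -0.001, 'ay': 0.005, 'az': -1.911}
{'dx': -2.633, 'dy': -4.807, 'dz': -0.316, 'ax': -0.001, 'ay': 0.005, 'az': -2.126}
{'dx': -3.119, 'dy': -5.208, 'dz': -0.316, 'ax': -0.001, 'ay': 0.005, 'az': -2.341}
{'dx': -3.605, 'dy': -5.61, 'dz': -0.315, 'ax': -0.001, 'ay': 0.005, 'az': -2.556}
{'dx': -4.09, 'dy': -6.011, 'dz': -0.315, 'ax': -0.001, 'ay': 0.005, 'az': -2.77}
[  0.45274684  -0.29764325   0.25       -47.35270308]
```

View pics/s1.png

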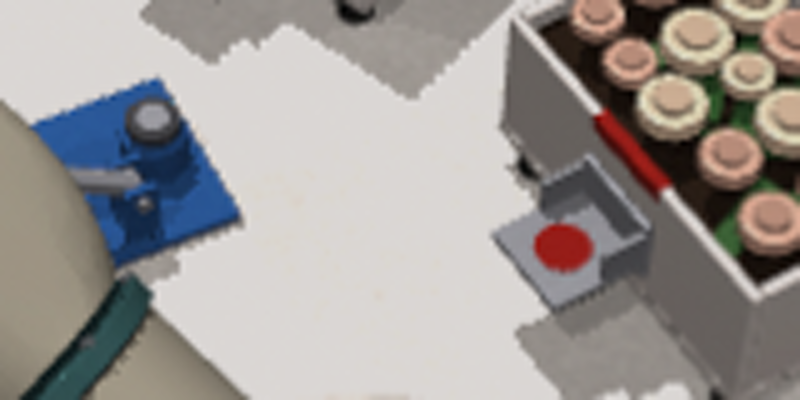

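The two views agree to about 1 mm on the red disc, at (0.636,-0.180). The saddle is at (0.529,0.059), which is consistent with the base plate and the handle. The side crop shows the saddle at about (290,234) px and the lug clear of obstacles. Now I'll move.

{"op": "play_rows", "data": {"moves": [{"dx":-0.2,"dy":-0.6,"dz":-0.18,"az":-0.25},{"dx":-0.4,"dy":-1.2,"dz":-0.2,"az":-0.5},{"dx":-0.6,"dy":-1.8,"dz":-0.23,"az":-0.75},{"dx":-0.8,"dy":-2.4,"dz":-0.26,"az":-1},{"dx":-1,"dy":-3,"dz":-0.29,"az":-1.23},{"dx":-1.2,"dy":-3.6,"dz":-0.3,"az":-1.5},{"dx":-1.65,"dy":-4,"dz":-0.3,"az":-1.7},{"dx":-2.15,"dy":-4.4,"dz":-0.3,"az":-1.9},{"dx":-2.65,"dy":-4.8,"dz":-0.3,"az":-2.1},{"dx":-3.1,"dy":-5.2,"dz":-0.3,"az":-2.35},{"dx":-3.6,"dy":-5.6,"dz":-0.3,"az":-2.55},{"dx":-4.1,"dy":-6,"dz":-0.3,"az":-2.75}], "fingers": 100}}

```text
invalid input
```

Run:
```python
from h import *
s=monitor.read_state();print(s["time"],s["ee_pos"],s["eef_rot"])
P=np.array([[.453,-.298,.25,-47.3],[.47,-.26,.25,-45],[.5,0,.25,-30],[.4279,.1222,.2,-15.5]])
L=np.r_[0,np.cumsum(np.linalg.norm(np.diff(P[:,:3],axis=0),axis=1))]
u=np.linspace(0,L[-1],12)[1:]
rows(np.array([np.interp(u,L,P[:,i]) for i in range(4)]).T)
```

```text
0.25 [ 0.16756848 -0.62774781  0.23087389] [ 7.93051183e-01 -6.09154841e-01 -3.53728591e-04 -2.76936900e-04]
{'dx': -4.618, 'dy': -6.447, 'dz': -0.315, 'ax': -0.001, 'ay': 0.005, 'az': -3.004}
{'dx': -5.256, 'dy': -6.701, 'dz': -0.314, 'ax': -0.002, 'ay': 0.005, 'az': -3.24}
{'dx': -5.896, 'dy': -6.953, 'dz': -0.313, 'ax': -0.002, 'ay': 0.005, 'az': -3.476}
{'dx': -6.535, 'dy': -7.205, 'dz': -0.313, 'ax': -0.002, 'ay': 0.005, 'az': -3.713}
{'dx': -7.175, 'dy': -7.457, 'dz': -0.312, 'ax': -0.002, 'ay': 0.005, 'az': -3.949}
{'dx': -7.815, 'dy': -7.71, 'dz': -0.312, 'ax': -0.002, 'ay': 0.005, 'az': -4.186}
{'dx': -8.454, 'dy': -7.962, 'dz': -0.311, 'ax': -0.002, 'ay': 0.005, 'az': -4.422}
{'dx': -9.084, 'dy': -7.938, 'dz': -0.163, 'ax': -0.002, 'ay': 0.005, 'az': -4.763}
{'dx': -9.708, 'dy': -7.764, 'dz': 0.066, 'ax': -0.002, 'ay': 0.005, 'az': -5.16}
{'dx': -10.333, 'dy': -7.59, 'dz': 0.295, 'ax': -0.003, 'ay': 0.005, 'az': -5.558}
{'dx': -10.957, 'dy': -7.415, 'dz': 0.524, 'ax': -0.003, 'ay': 0.005, 'az': -5.956}
```

{"op": "play_rows", "data": {"moves": [{"dx":-0.2,"dy":-0.6,"dz":-0.18,"ax":0,"ay":0,"az":-0.25},{"dx":-0.4,"dy":-1.2,"dz":-0.2,"ax":0,"ay":0,"az":-0.5},{"dx":-0.6,"dy":-1.8,"dz":-0.23,"ax":0,"ay":0,"az":-0.75},{"dx":-0.8,"dy":-2.4,"dz":-0.26,"ax":0,"ay":0,"az":-1},{"dx":-1,"dy":-3,"dz":-0.29,"ax":0,"ay":0,"az":-1.23},{"dx":-1.2,"dy":-3.6,"dz":-0.3,"ax":0,"ay":0,"az":-1.5},{"dx":-1.65,"dy":-4,"dz":-0.3,"ax":0,"ay":0,"az":-1.7},{"dx":-2.15,"dy":-4.4,"dz":-0.3,"ax":0,"ay":0,"az":-1.9},{"dx":-2.65,"dy":-4.8,"dz":-0.3,"ax":0,"ay":0,"az":-2.1},{"dx":-3.1,"dy":-5.2,"dz":-0.3,"ax":0,"ay":0,"az":-2.35},{"dx":-3.6,"dy":-5.6,"dz":-0.3,"ax":0,"ay":0,"az":-2.55},{"dx":-4.1,"dy":-6,"dz":-0.3,"ax":0,"ay":0,"az":-2.75}], "fingers": 100}}

```text
time: 1.75
ee_pos: [0.4525, -0.2964, 0.2494]
eef_rot: [0.915, -0.403, 0.0, -0.0]
ft_force: [0.2, 0.3, 0.1]
opening: 0.0854
```

```bash
cat > p.py <<'E'
from h import *
def path(P,n):
    P=np.array(P,float)
    s=monitor.read_state();R=Rn.from_quat(s["eef_rot"]).as_matrix()
    P=np.vstack([[*s["ee_pos"],np.degrees(np.arctan2(R[1,0],R[0,0]))],P])
    print(s["time"],P[0].round(4),"F",np.round(s["ft_force"],2),"op",round(float(s["opening"]),4))
    L=np.r_[0,np.cumsum(np.linalg.norm(np.diff(P[:,:3],axis=0),axis=1)+1e-9)]
    u=np.linspace(0,L[-1],n+1)[1:]; print("step",u[0])
    rows(np.array([np.interp(u,L,P[:,i]) for i in range(4)]).T,s)
E
python3 -c "
from p import *
path([[.47,-.26,.25,-45],[.5,0,.25,-30],[.428,.122,.2,-15.5]],11)"
```

```text
1.75 [  0.4525  -0.2964   0.2494 -47.504 ] F [0.24 0.34 0.13] op 0.0854
step 0.04112460321998452
{'dx': -0.257, 'dy': -0.634, 'dz': -0.011, 'ax': -0.001, 'ay': -0.001, 'az': -0.254}
{'dx': -0.706, 'dy': -1.152, 'dz': -0.011, 'ax': -0.001, 'ay': -0.001, 'az': -0.49}
{'dx': -1.155, 'dy': -1.67, 'dz': -0.011, 'ax': -0.001, 'ay': -0.001, 'az': -0.726}
{'dx': -1.604, 'dy': -2.188, 'dz': -0.011, 'ax': -0.001, 'ay': -0.001, 'az': -0.962}
{'dx': -2.053, 'dy': -2.706, 'dz': -0.011, 'ax': -0.001, 'ay': -0.001, 'az': -1.197}
{'dx': -2.502, 'dy': -3.224, 'dz': -0.011, 'ax': -0.0, 'ay': -0.001, 'az': -1.433}
{'dx': -2.951, 'dy': -3.742, 'dz': -0.011, 'ax': -0.0, 'ay': -0.001, 'az': -1.669}
{'dx': -3.52, 'dy': -4.009, 'dz': 0.138, 'ax': -0.0, 'ay': -0.001, 'az': -2.01}
{'dx': -4.152, 'dy': -4.143, 'dz': 0.366, 'ax': -0.0, 'ay': -0.001, 'az': -2.407}
{'dx': -4.785, 'dy': -4.276, 'dz': 0.594, 'ax': -0.0, 'ay': -0.001, 'az': -2.803}
{'dx': -5.417, 'dy': -4.41, 'dz': 0.822, 'ax': -0.0, 'ay': -0.001, 'az': -3.2}
```

{"op": "play_rows", "data": {"moves": [{"dx":-0.26,"dy":-0.63,"dz":0,"ax":0,"ay":0,"az":-0.25},{"dx":-0.7,"dy":-1.15,"dz":0,"ax":0,"ay":0,"az":-0.5},{"dx":-1.15,"dy":-1.67,"dz":0,"ax":0,"ay":0,"az":-0.73},{"dx":-1.6,"dy":-2.2,"dz":0,"ax":0,"ay":0,"az":-0.96},{"dx":-2.05,"dy":-2.7,"dz":0,"ax":0,"ay":0,"az":-1.2},{"dx":-2.5,"dy":-3.2,"dz":0,"ax":0,"ay":0,"az":-1.43},{"dx":-2.95,"dy":-3.74,"dz":0,"ax":0,"ay":0,"az":-1.67},{"dx":-3.52,"dy":-4.01,"dz":0.14,"ax":0,"ay":0,"az":-2},{"dx":-4.15,"dy":-4.14,"dz":0.36,"ax":0,"ay":0,"az":-2.4},{"dx":-4.78,"dy":-4.28,"dz":0.6,"ax":0,"ay":0,"az":-2.8},{"dx":-5.42,"dy":-4.41,"dz":0.82,"ax":0,"ay":0,"az":-3.2},{"dx":-5.42,"dy":-4.41,"dz":0.82,"ax":0,"ay":0,"az":-3.2}]}}

```text
time: 3.25
ee_pos: [0.4258, 0.1234, 0.1996]
eef_rot: [0.991, -0.132, -0.001, -0.0]
ft_force: [-0.3, -0.7, 0.7]
opening: 0.0852
```

```bash
python3 -c "
from p import *
path([[.428,.122,.035,-15.5]],5)
for n in('top','side'):
    c=read_camera(n); print(proj(c,[[.428,.122,.083],[.428,.122,.2]]))
    crop(c,(250,200,380,330) if n=='top' else (180,180,340,300),5,n+'2.png')
"
```

```text
3.25 [  0.4258   0.1234   0.1996 -15.2185] F [-0.26 -0.71  0.74] op 0.0852
step 0.03291841041560225
{'dx': 0.01, 'dy': 0.002, 'dz': 0.549, 'ax': 0.001, 'ay': 0.013, 'az': 0.006}
{'dx': 0.019, 'dy': 0.005, 'dz': 1.097, 'ax': 0.001, 'ay': 0.013, 'az': 0.011}
{'dx': 0.029, 'dy': 0.007, 'dz': 1.646, 'ax': 0.001, 'ay': 0.013, 'az': 0.017}
{'dx': 0.039, 'dy': 0.01, 'dz': 2.194, 'ax': 0.001, 'ay': 0.013, 'az': 0.023}
{'dx': 0.048, 'dy': 0.012, 'dz': 2.743, 'ax': 0.001, 'ay': 0.013, 'az': 0.028}
[[270.86693984 291.0043208 ]
 [265.93030036 291.3103968 ]]
[[248.95853473 231.04633695]
 [245.26534591 204.24729883]]
```

View pics/top2.png

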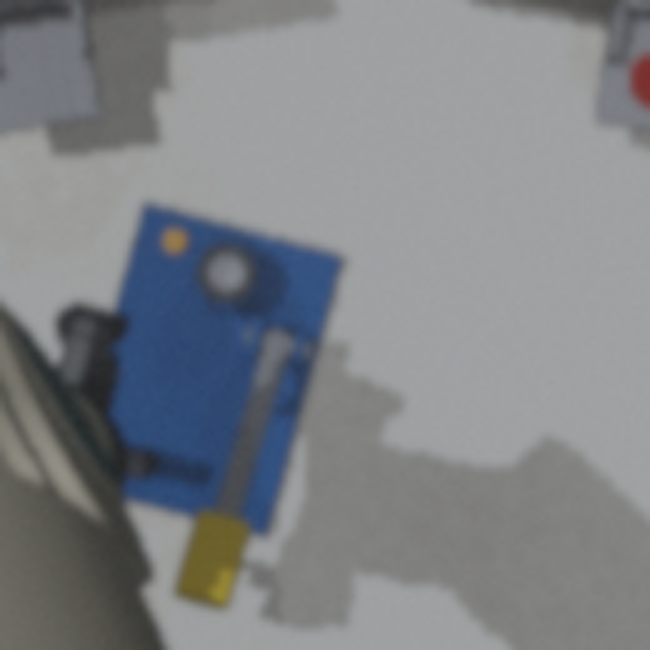

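View pics/side2.png

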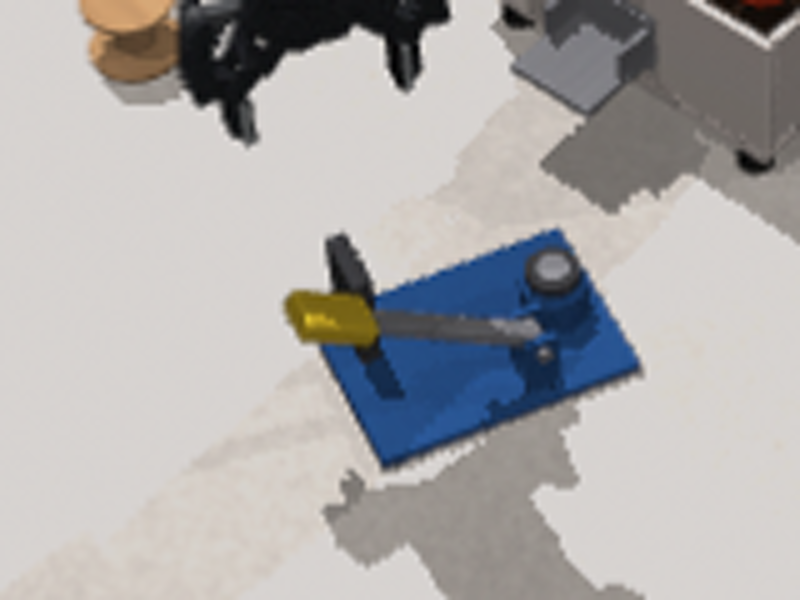

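The jack hasn't moved. The fin top projects at (271,291) px in the top view, which matches the picture, so I'll descend and grip.

{"op": "play_rows", "data": {"moves": [{"dx":0.03,"dy":0,"dz":0.5,"ax":0,"ay":0,"az":0.03},{"dx":0.05,"dy":0.01,"dz":1.1,"ax":0,"ay":0,"az":0.03},{"dx":0.05,"dy":0.01,"dz":1.65,"ax":0,"ay":0,"az":0.03},{"dx":0.05,"dy":0.01,"dz":2.1,"ax":0,"ay":0,"az":0.03},{"dx":0.05,"dy":0.01,"dz":2.5,"ax":0,"ay":0,"az":0.03},{"dx":0.05,"dy":0.01,"dz":2.7,"ax":0,"ay":0,"az":0.03},{"dx":0.05,"dy":0.01,"dz":2.7,"ax":0,"ay":0,"az":0.03}]}}

```text
time: 4.22
ee_pos: [0.4308, 0.119, 0.0378]
eef_rot: [0.99, -0.138, -0.0, 0.0]
ft_force: [-0.3, 0.3, 0.3]
opening: 0.0858
```

{"op": "play_rows", "data": {"moves": [{"dx":0,"dy":0,"dz":0,"ax":0,"ay":0,"az":0},{"dx":0,"dy":0,"dz":0,"ax":0,"ay":0,"az":0},{"dx":0,"dy":0,"dz":0,"ax":0,"ay":0,"az":0},{"dx":0,"dy":0,"dz":0,"ax":0,"ay":0,"az":0},{"dx":0,"dy":0,"dz":0,"ax":0,"ay":0,"az":0},{"dx":0,"dy":0,"dz":0,"ax":0,"ay":0,"az":0}], "fingers": 0, "squeeze": 50}}

```text
time: 4.97
ee_pos: [0.4301, 0.12, 0.0385]
eef_rot: [0.99, -0.138, -0.0, -0.0]
ft_force: [-2.4, 0.6, 5.8]
opening: 0.0136
```

```bash
python3 -c "
from p import *
c=read_camera('top');crop(c,(250,200,410,320),5,'top3.png')
path([[.548-.5295+.428,-.162-.059+.122,.038,-15.5]],12)
"
```

```text
5.025 [  0.4302   0.1199   0.0385 -15.8097] F [-2.21  1.19  6.26] op 0.0135
step 0.01829450277938702
{'dx': 0.105, 'dy': 0.286, 'dz': 0.001, 'ax': -0.0, 'ay': 0.001, 'az': -0.003}
{'dx': 0.209, 'dy': 0.573, 'dz': 0.001, 'ax': -0.0, 'ay': 0.001, 'az': -0.005}
{'dx': 0.314, 'dy': 0.859, 'dz': 0.002, 'ax': -0.0, 'ay': 0.001, 'az': -0.008}
{'dx': 0.419, 'dy': 1.146, 'dz': 0.003, 'ax': -0.0, 'ay': 0.001, 'az': -0.01}
{'dx': 0.523, 'dy': 1.432, 'dz': 0.003, 'ax': -0.0, 'ay': 0.001, 'az': -0.013}
{'dx': 0.628, 'dy': 1.718, 'dz': 0.004, 'ax': -0.0, 'ay': 0.001, 'az': -0.015}
{'dx': 0.733, 'dy': 2.005, 'dz': 0.005, 'ax': -0.0, 'ay': 0.001, 'az': -0.018}
{'dx': 0.837, 'dy': 2.291, 'dz': 0.006, 'ax': -0.0, 'ay': 0.001, 'az': -0.021}
{'dx': 0.942, 'dy': 2.577, 'dz': 0.006, 'ax': -0.0, 'ay': 0.001, 'az': -0.023}
{'dx': 1.047, 'dy': 2.864, 'dz': 0.007, 'ax': -0.0, 'ay': 0.001, 'az': -0.026}
{'dx': 1.151, 'dy': 3.15, 'dz': 0.008, 'ax': -0.0, 'ay': 0.001, 'az': -0.028}
{'dx': 1.256, 'dy': 3.437, 'dz': 0.008, 'ax': -0.0, 'ay': 0.001, 'az': -0.031}
```

View pics/top3.png

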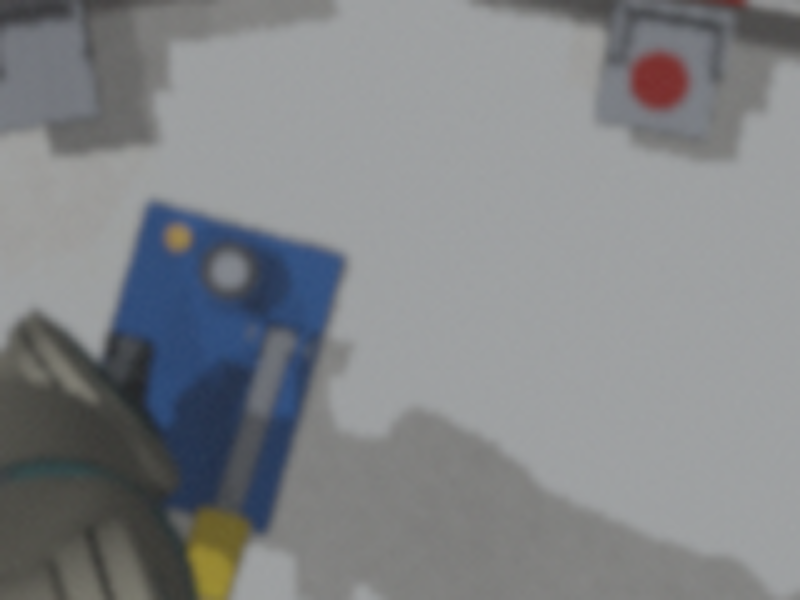

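The fin is gripped at 13.5 mm opening, and the jack is still upright with its saddle at (295.8,254.0) px. I'll slide it sideways first.

{"op": "play_rows", "data": {"moves": [{"dx":0.05,"dy":0.15,"dz":-0.02,"ax":0,"ay":0,"az":0},{"dx":0.15,"dy":0.4,"dz":-0.02,"ax":0,"ay":0,"az":0},{"dx":0.27,"dy":0.75,"dz":-0.02,"ax":0,"ay":0,"az":0},{"dx":0.4,"dy":1.1,"dz":-0.02,"ax":0,"ay":0,"az":0},{"dx":0.53,"dy":1.45,"dz":-0.02,"ax":0,"ay":0,"az":0},{"dx":0.66,"dy":1.8,"dz":-0.02,"ax":0,"ay":0,"az":0},{"dx":0.8,"dy":2.15,"dz":-0.02,"ax":0,"ay":0,"az":0},{"dx":0.92,"dy":2.5,"dz":-0.02,"ax":0,"ay":0,"az":0},{"dx":1.05,"dy":2.85,"dz":-0.02,"ax":0,"ay":0,"az":0},{"dx":1.16,"dy":3.15,"dz":-0.02,"ax":0,"ay":0,"az":0},{"dx":1.25,"dy":3.4,"dz":-0.02,"ax":0,"ay":0,"az":0},{"dx":1.25,"dy":3.44,"dz":-0.02,"ax":0,"ay":0,"az":0}]}}

```text
time: 6.52
ee_pos: [0.4456, -0.1014, 0.0389]
eef_rot: [0.99, -0.14, -0.0, 0.0]
ft_force: [1.1, 0.2, -7.1]
opening: 0.0135
```

```bash
python3 -c "
from p import *
c=read_camera('top');crop(c,(300,190,420,310),5,'top4.png')
s=read_camera('side');crop(s,(240,200,420,335),4,'side4.png')
"
```

```text
(no output)
```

View pics/top4.png

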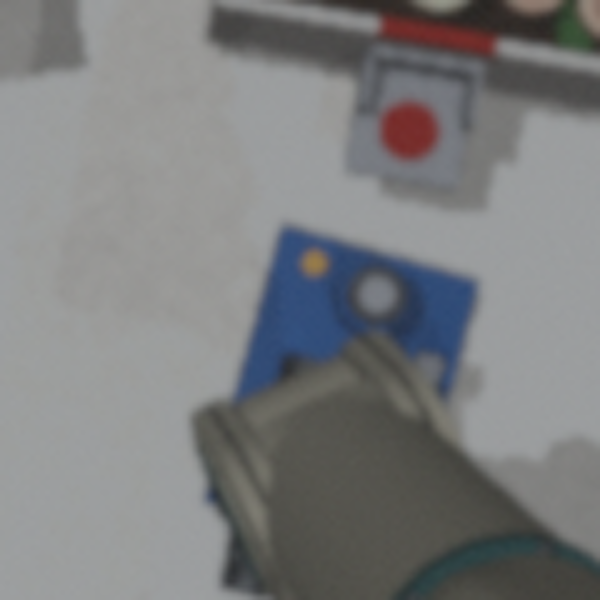

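View pics/side4.png

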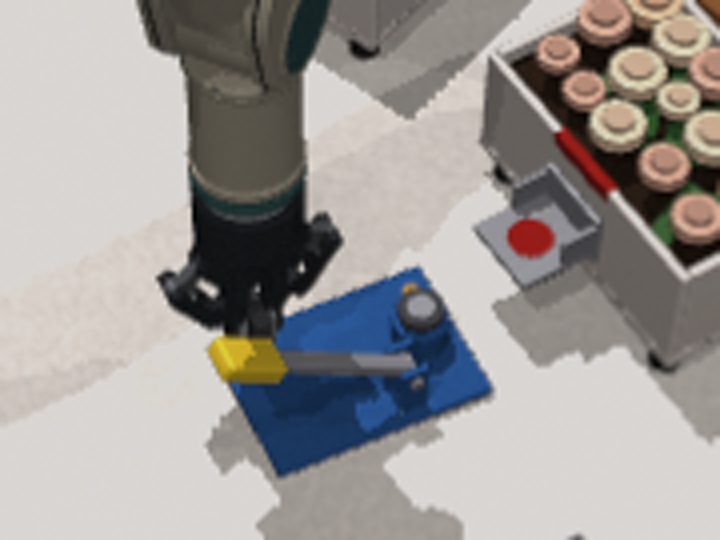

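The jack followed upright. The saddle is at (375.6,248.8) px in the top view and (345.2,276.6) px in the side view, with the lug directly ahead.

```bash
python3 -c "
from p import *
c=read_camera('top');s=read_camera('side')
a=cast(c,[375.6,248.8],.05);b=cast(s,[345.2,276.6],.05);print(a,b)
for n,cc,r in(('t',c,(370,205,400,225)),('s',s,(355,245,390,270))):
    for bb,ce,m in blobs(cc,(0,130,80),(8,255,255),30,r): print(n,ce,cast(cc,ce,.068))
e=monitor.read_state()['ee_pos'];sd=(a+b)[0]/2;d=np.array([.6365,-.180])-sd[:2];print(sd,d)
path([[e[0]+d[0],e[1]+d[1],.0378,-15.9]],10)
"
```

```text
[[ 0.54583414 -0.16524951  0.05      ]] [[ 0.54625195 -0.16607408  0.05      ]]
t [381.31428571 215.7       ] [[ 0.63639303 -0.17981233  0.068     ]]
s [372.11111111 258.9382716 ] [[ 0.63648203 -0.18026575  0.068     ]]
[ 0.54604305 -0.1656618   0.05      ] [ 0.09045695 -0.0143382 ]
6.725 [  0.4456  -0.0992   0.0391 -15.8775] F [-0.38  0.03 -6.38] op 0.0135
step 0.009159522924039131
{'dx': 0.152, 'dy': -0.018, 'dz': 0.002, 'ax': 0.002, 'ay': 0.008, 'az': 0.0}
{'dx': 0.303, 'dy': -0.037, 'dz': 0.004, 'ax': 0.002, 'ay': 0.008, 'az': 0.0}
{'dx': 0.455, 'dy': -0.055, 'dz': 0.006, 'ax': 0.002, 'ay': 0.008, 'az': 0.001}
{'dx': 0.606, 'dy': -0.073, 'dz': 0.008, 'ax': 0.002, 'ay': 0.008, 'az': 0.001}
{'dx': 0.758, 'dy': -0.091, 'dz': 0.01, 'ax': 0.002, 'ay': 0.008, 'az': 0.001}
{'dx': 0.909, 'dy': -0.11, 'dz': 0.012, 'ax': 0.002, 'ay': 0.008, 'az': 0.001}
{'dx': 1.061, 'dy': -0.128, 'dz': 0.013, 'ax': 0.002, 'ay': 0.008, 'az': 0.002}
{'dx': 1.212, 'dy': -0.146, 'dz': 0.015, 'ax': 0.002, 'ay': 0.008, 'az': 0.002}
{'dx': 1.364, 'dy': -0.164, 'dz': 0.017, 'ax': 0.002, 'ay': 0.008, 'az': 0.002}
{'dx': 1.516, 'dy': -0.183, 'dz': 0.019, 'ax': 0.002, 'ay': 0.008, 'az': 0.002}
```

{"op": "play_rows", "data": {"moves": [{"dx":0.1,"dy":-0.01,"dz":0.02,"ax":0,"ay":0,"az":0},{"dx":0.25,"dy":-0.03,"dz":0.02,"ax":0,"ay":0,"az":0},{"dx":0.42,"dy":-0.05,"dz":0.02,"ax":0,"ay":0,"az":0},{"dx":0.6,"dy":-0.07,"dz":0.02,"ax":0,"ay":0,"az":0},{"dx":0.78,"dy":-0.09,"dz":0.02,"ax":0,"ay":0,"az":0},{"dx":0.96,"dy":-0.12,"dz":0.02,"ax":0,"ay":0,"az":0},{"dx":1.14,"dy":-0.14,"dz":0.02,"ax":0,"ay":0,"az":0},{"dx":1.3,"dy":-0.16,"dz":0.02,"ax":0,"ay":0,"az":0},{"dx":1.42,"dy":-0.17,"dz":0.02,"ax":0,"ay":0,"az":0},{"dx":1.52,"dy":-0.18,"dz":0.02,"ax":0,"ay":0,"az":0},{"dx":1.52,"dy":-0.18,"dz":0.02,"ax":0,"ay":0,"az":0},{"dx":1.52,"dy":-0.18,"dz":0.02,"ax":0,"ay":0,"az":0}]}}

```text
time: 8.22
ee_pos: [0.5372, -0.1134, 0.0386]
eef_rot: [0.99, -0.138, 0.0, -0.0]
ft_force: [-3.1, 1.3, 5.2]
opening: 0.0134
```

```bash
python3 -c "
from p import *
c=read_camera('top');crop(c,(320,170,440,290),5,'top5.png')
s=read_camera('side');crop(s,(280,200,440,320),5,'side5.png')
path([[.5,-.1,.1,-15.5]],1)
"
```

```text
8.325 [  0.5371  -0.1134   0.0385 -15.8283] F [-3.35  1.26  5.48] op 0.0133
step 0.07303620377806981
{'dx': -0.656, 'dy': -0.046, 'dz': -1.024, 'ax': -0.002, 'ay': -0.002, 'az': -0.033}
```

View pics/top5.png

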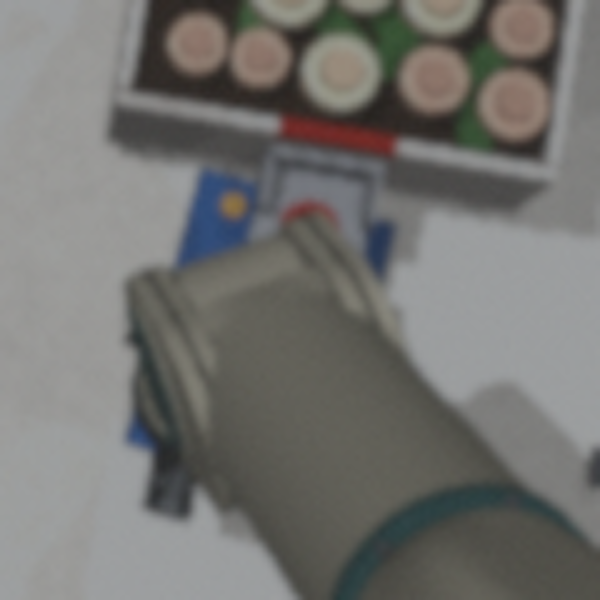

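View pics/side5.png

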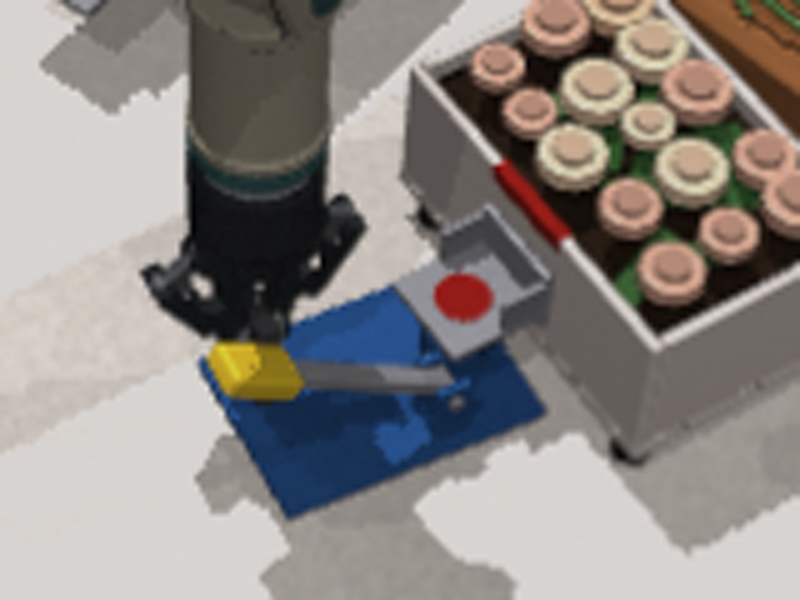

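{"op": "play_rows", "data": {"moves": [{"dx":0,"dy":0,"dz":-0.02,"ax":0,"ay":0,"az":0},{"dx":0,"dy":0,"dz":-0.02,"ax":0,"ay":0,"az":0},{"dx":0,"dy":0,"dz":-0.02,"ax":0,"ay":0,"az":0},{"dx":0,"dy":0,"dz":-0.02,"ax":0,"ay":0,"az":0},{"dx":0,"dy":0,"dz":-0.02,"ax":0,"ay":0,"az":0},{"dx":0,"dy":0,"dz":-0.4,"ax":0,"ay":0,"az":0},{"dx":0,"dy":0,"dz":-1,"ax":0,"ay":0,"az":0},{"dx":0,"dy":0,"dz":-1.7,"ax":0,"ay":0,"az":0},{"dx":0,"dy":0,"dz":-2.4,"ax":0,"ay":0,"az":0},{"dx":0,"dy":0,"dz":-2.8,"ax":0,"ay":0,"az":0}], "fingers": 60}}

```text
time: 9.57
ee_pos: [0.5378, -0.114, 0.2084]
eef_rot: [0.99, -0.138, 0.001, 0.0]
ft_force: [1.1, -0.3, 0.1]
opening: 0.0517
```

```bash
python3 -c "
from p import *
c=read_camera('top');crop(c,(320,170,440,290),5,'top6.png')
s=read_camera('side');crop(s,(280,200,440,320),5,'side6.png')
print('base corners z=.01 (front right, rear right):',cast(s,[[389,282],[338,303.4]],.01))
for b,ce,m in blobs(s,(22,120,100),(35,255,255),30,(280,200,440,330)): print(b,ce,cast(s,ce,.127))
path([[.5,-.1,.1,-15.5]],1)
"
```

```text
base corners z=.01 (front right, rear right): [[ 0.64853037 -0.24333341  0.01      ]
 [ 0.48887758 -0.20058307  0.01      ]]
[322 269  19  11 167] [330.62874251 273.82634731] [[ 0.4842384  -0.17217667  0.127     ]]
9.675 [  0.5388  -0.114    0.2088 -15.8727] F [ 0.16  0.83 -0.26] op 0.0512
step 0.1163974502781775
{'dx': -0.696, 'dy': -0.047, 'dz': 1.81, 'ax': -0.003, 'ay': -0.033, 'az': -0.037}
```

View pics/top6.png

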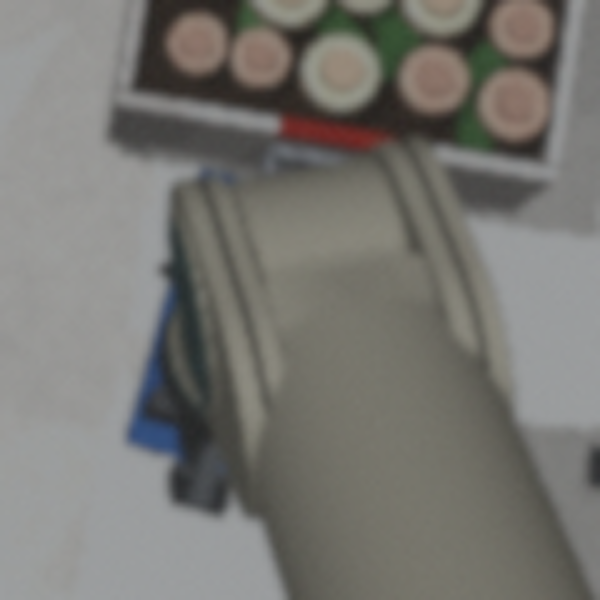

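View pics/side6.png

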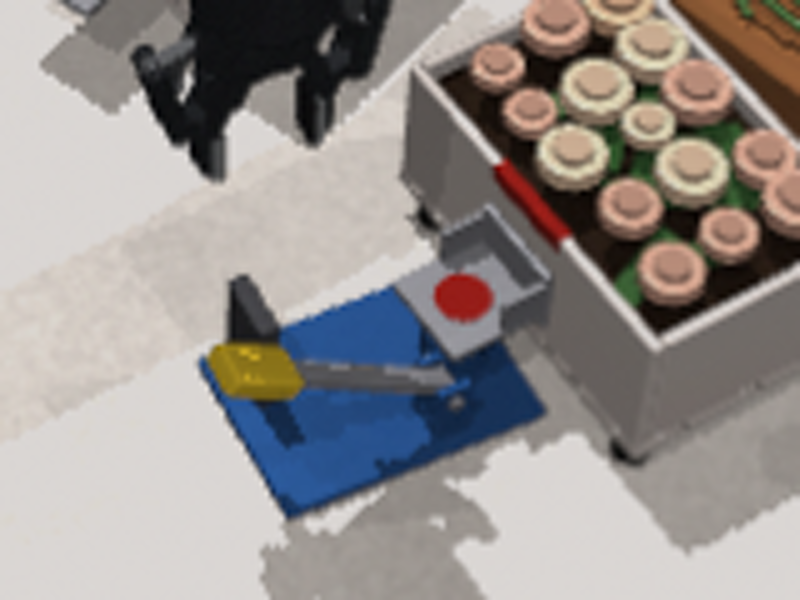

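The saddle now sits under the lug and is hidden by it. The side-view base corners, at (389,282) and (338,303) px, put it at (0.636–0.638, -0.178 to -0.180). That is within about 3 mm of the mark, and the handle is still up. Next I'll shut the fingers and move above the yellow end.

```bash
cat > arc.py <<'E'
from p import *
a=np.radians(-15.6);S=np.array([.637,-.179])
def W(x,y,z): return [S[0]+x*np.cos(a)-y*np.sin(a),S[1]+x*np.sin(a)+y*np.cos(a),z,-15.8]
def C(th,s=.14,dz=0): return W(-.03-s*np.cos(th)+.008*np.sin(th),-.037,.045+s*np.sin(th)+.008*np.cos(th)+dz)
E
python3 -c "
from arc import *
path([C(.6,dz=.03)],5); print(C(.6,dz=.03))
"
```

```text
9.675 [  0.5388  -0.114    0.2088 -15.8727] F [ 0.16  0.83 -0.26] op 0.0512
step 0.018454984693863172
{'dx': -0.096, 'dy': 0.244, 'dz': 0.16, 'ax': -0.003, 'ay': -0.033, 'az': -0.001}
{'dx': -0.193, 'dy': 0.489, 'dz': 0.32, 'ax': -0.003, 'ay': -0.033, 'az': -0.003}
{'dx': -0.289, 'dy': 0.733, 'dz': 0.48, 'ax': -0.003, 'ay': -0.033, 'az': -0.004}
{'dx': -0.385, 'dy': 0.978, 'dz': 0.64, 'ax': -0.003, 'ay': -0.033, 'az': -0.006}
{'dx': -0.482, 'dy': 1.222, 'dz': 0.8, 'ax': -0.003, 'ay': -0.033, 'az': -0.007}
[np.float64(0.4912152978796604), np.float64(-0.1767112940030665), np.float64(0.16065263119458237), -15.8]
```

{"op": "play_rows", "data": {"moves": [{"dx":-0.1,"dy":0.3,"dz":0,"ax":0,"ay":0,"az":0},{"dx":-0.2,"dy":0.6,"dz":0,"ax":0,"ay":0,"az":0},{"dx":-0.35,"dy":0.9,"dz":0.1,"ax":0,"ay":0,"az":0},{"dx":-0.48,"dy":1.22,"dz":0.3,"ax":0,"ay":0,"az":0},{"dx":-0.48,"dy":1.22,"dz":0.6,"ax":0,"ay":0,"az":0},{"dx":-0.48,"dy":1.22,"dz":0.8,"ax":0,"ay":0,"az":0},{"dx":-0.48,"dy":1.22,"dz":0.8,"ax":0,"ay":0,"az":0},{"dx":-0.48,"dy":1.22,"dz":0.8,"ax":0,"ay":0,"az":0}], "fingers": 0, "squeeze": 50}}

```text
time: 10.68
ee_pos: [0.4896, -0.1763, 0.1583]
eef_rot: [0.99, -0.138, 0.0, -0.0]
ft_force: [-0.5, 0.9, -0.4]
opening: 0.0004
```

```bash
python3 -c "
from arc import *
s=read_camera('side');crop(s,(280,200,440,320),5,'side7.png')
path([C(t) for t in np.arange(.6,-.01,-.05)],20)
"
```

```text
10.725 [  0.4898  -0.1764   0.1585 -15.829 ] F [ 0.18 -0.44  0.38] op -0.0
step 0.00560182955403338
{'dx': 0.005, 'dy': -0.0, 'dz': 0.093, 'ax': -0.001, 'ay': -0.006, 'az': -0.001}
{'dx': 0.01, 'dy': -0.0, 'dz': 0.186, 'ax': -0.001, 'ay': -0.006, 'az': -0.001}
{'dx': 0.014, 'dy': -0.0, 'dz': 0.28, 'ax': -0.001, 'ay': -0.006, 'az': -0.002}
{'dx': 0.019, 'dy': -0.001, 'dz': 0.373, 'ax': -0.001, 'ay': -0.006, 'az': -0.002}
{'dx': 0.023, 'dy': -0.001, 'dz': 0.466, 'ax': -0.001, 'ay': -0.006, 'az': -0.003}
{'dx': -0.032, 'dy': -0.0, 'dz': 0.541, 'ax': -0.001, 'ay': -0.006, 'az': -0.003}
{'dx': -0.085, 'dy': -0.0, 'dz': 0.618, 'ax': -0.001, 'ay': -0.006, 'az': -0.003}
{'dx': -0.134, 'dy': -0.0, 'dz': 0.698, 'ax': -0.001, 'ay': -0.006, 'az': -0.003}
{'dx': -0.18, 'dy': 0.0, 'dz': 0.779, 'ax': -0.001, 'ay': -0.006, 'az': -0.003}
{'dx': -0.224, 'dy': 0.0, 'dz': 0.861, 'ax': -0.001, 'ay': -0.006, 'az': -0.003}
{'dx': -0.263, 'dy': 0.001, 'dz': 0.946, 'ax': -0.001, 'ay': -0.006, 'az': -0.003}
{'dx': -0.299, 'dy': 0.001, 'dz': 1.032, 'ax': -0.001, 'ay': -0.006, 'az': -0.003}
{'dx': -0.331, 'dy': 0.001, 'dz': 1.12, 'ax': -0.001, 'ay': -0.006, 'az': -0.003}
{'dx': -0.361, 'dy': 0.001, 'dz': 1.208, 'ax': -0.001, 'ay': -0.006, 'az': -0.003}
{'dx': -0.387, 'dy': 0.001, 'dz': 1.298, 'ax': -0.001, 'ay': -0.006, 'az': -0.003}
{'dx': -0.408, 'dy': 0.001, 'dz': 1.389, 'ax': -0.001, 'ay': -0.006, 'az': -0.003}
{'dx': -0.427, 'dy': 0.001, 'dz': 1.48, 'ax': -0.001, 'ay': -0.006, 'az': -0.003}
{'dx': -0.441, 'dy': 0.001, 'dz': 1.573, 'ax': -0.001, 'ay': -0.006, 'az': -0.003}
{'dx': -0.452, 'dy': 0.001, 'dz': 1.665, 'ax': -0.001, 'ay': -0.006, 'az': -0.003}
{'dx': -0.46, 'dy': 0.001, 'dz': 1.758, 'ax': -0.001, 'ay': -0.006, 'az': -0.003}
```

View pics/side7.png

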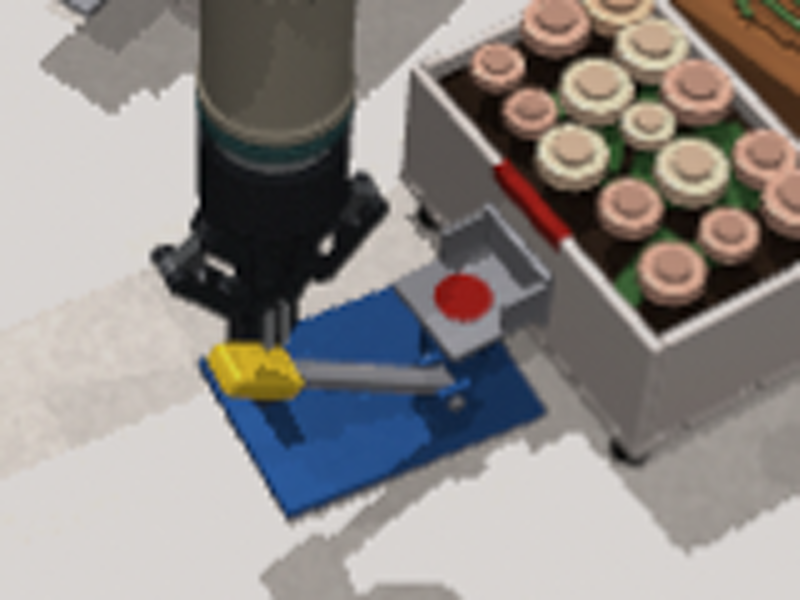

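The shut fingers (tip at about (335,270) px) hover just above the yellow end. I'll press along the arc, first half now.

{"op": "play_rows", "data": {"moves": [{"dx":0,"dy":0,"dz":0.15,"ax":0,"ay":0,"az":0},{"dx":0,"dy":0,"dz":0.3,"ax":0,"ay":0,"az":0},{"dx":0.02,"dy":0,"dz":0.4,"ax":0,"ay":0,"az":0},{"dx":0,"dy":0,"dz":0.47,"ax":0,"ay":0,"az":0},{"dx":-0.03,"dy":0,"dz":0.54,"ax":0,"ay":0,"az":0},{"dx":-0.08,"dy":0,"dz":0.62,"ax":0,"ay":0,"az":0},{"dx":-0.13,"dy":0,"dz":0.7,"ax":0,"ay":0,"az":0},{"dx":-0.18,"dy":0,"dz":0.78,"ax":0,"ay":0,"az":0},{"dx":-0.22,"dy":0,"dz":0.86,"ax":0,"ay":0,"az":0},{"dx":-0.26,"dy":0,"dz":0.95,"ax":0,"ay":0,"az":0}]}}

```text
time: 11.98
ee_pos: [0.4751, -0.1724, 0.1016]
eef_rot: [0.99, -0.138, 0.001, 0.0]
ft_force: [1.1, 0.2, 7.3]
opening: -0.0
```

```bash
python3 -c "
from arc import *
s=read_camera('side');crop(s,(280,200,440,320),5,'side8.png')
path([C(t) for t in np.arange(.3,-.01,-.05)],9)
"
```

```text
12.025 [  0.4748  -0.1723   0.1011 -15.8503] F [ 1.75 -0.35  6.37] op 0.0001
step 0.0055410008954399625
{'dx': -0.04, 'dy': -0.002, 'dz': 0.083, 'ax': 0.0, 'ay': -0.009, 'az': -0.004}
{'dx': -0.074, 'dy': -0.002, 'dz': 0.169, 'ax': 0.0, 'ay': -0.009, 'az': -0.005}
{'dx': -0.103, 'dy': -0.002, 'dz': 0.257, 'ax': 0.0, 'ay': -0.009, 'az': -0.005}
{'dx': -0.128, 'dy': -0.002, 'dz': 0.346, 'ax': 0.0, 'ay': -0.009, 'az': -0.005}
{'dx': -0.149, 'dy': -0.002, 'dz': 0.435, 'ax': 0.0, 'ay': -0.009, 'az': -0.005}
{'dx': -0.167, 'dy': -0.002, 'dz': 0.526, 'ax': 0.0, 'ay': -0.009, 'az': -0.005}
{'dx': -0.182, 'dy': -0.002, 'dz': 0.617, 'ax': 0.0, 'ay': -0.009, 'az': -0.005}
{'dx': -0.193, 'dy': -0.002, 'dz': 0.709, 'ax': 0.0, 'ay': -0.009, 'az': -0.005}
{'dx': -0.201, 'dy': -0.002, 'dz': 0.801, 'ax': 0.0, 'ay': -0.009, 'az': -0.005}
```

View pics/side8.png

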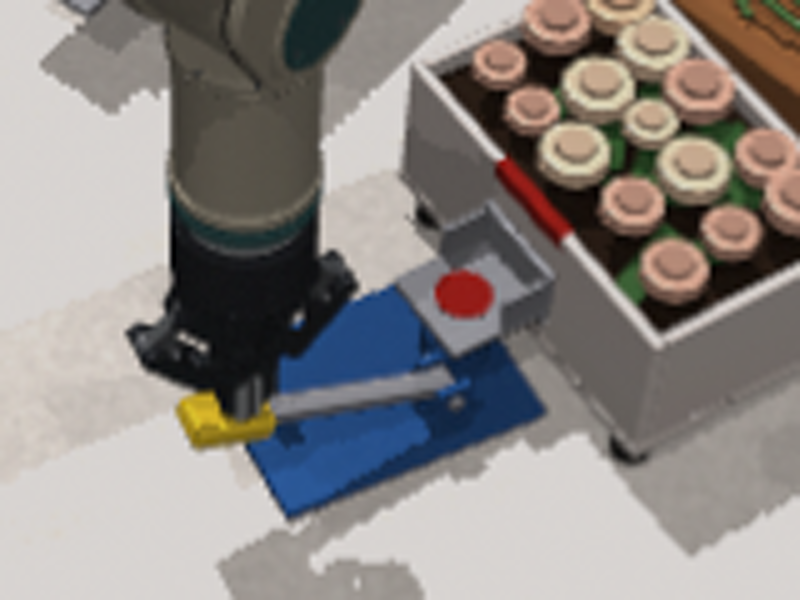

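The handle is about half down and the lug is just starting to rise. The fingers rest on the front part of the yellow block at about (328,284) px. I'll continue to the stop.

{"op": "play_rows", "data": {"moves": [{"dx":-0.05,"dy":0,"dz":0.08,"ax":0,"ay":0,"az":0},{"dx":-0.09,"dy":0,"dz":0.17,"ax":0,"ay":0,"az":0},{"dx":-0.13,"dy":0,"dz":0.26,"ax":0,"ay":0,"az":0},{"dx":-0.16,"dy":0,"dz":0.35,"ax":0,"ay":0,"az":0},{"dx":-0.18,"dy":0,"dz":0.44,"ax":0,"ay":0,"az":0},{"dx":-0.2,"dy":0,"dz":0.53,"ax":0,"ay":0,"az":0},{"dx":-0.21,"dy":0,"dz":0.62,"ax":0,"ay":0,"az":0},{"dx":-0.22,"dy":0,"dz":0.71,"ax":0,"ay":0,"az":0},{"dx":-0.23,"dy":0,"dz":0.8,"ax":0,"ay":0,"az":0},{"dx":-0.23,"dy":0,"dz":0.85,"ax":0,"ay":0,"az":0},{"dx":-0.23,"dy":0,"dz":0.85,"ax":0,"ay":0,"az":0},{"dx":-0.23,"dy":0,"dz":0.85,"ax":0,"ay":0,"az":0}]}}

```text
time: 13.52
ee_pos: [0.4641, -0.1692, 0.052]
eef_rot: [0.99, -0.138, 0.003, 0.001]
ft_force: [1.8, -2.1, 16.6]
opening: 0.0001
```

```bash
python3 -c "
from arc import *
s=read_camera('side');crop(s,(280,200,440,320),5,'side9.png')
c=read_camera('top');crop(c,(320,170,440,290),5,'top9.png')
path([C(0)],1)
for n,cc,r in(('t',c,(370,200,400,225)),('s',s,(355,245,390,270))):
    for bb,ce,m in blobs(cc,(0,130,80),(8,255,255),30,r): print(n,ce,cast(cc,ce,.088),cast(cc,ce,.068))
"
```

```text
13.625 [  0.4641  -0.1692   0.052  -15.8548] F [ 0.69 -1.16 16.79] op -0.0001
step 0.0013377626976118365
{'dx': -0.014, 'dy': -0.001, 'dz': -0.017, 'ax': 0.001, 'ay': -0.039, 'az': -0.005}
t [382.51351351 213.89189189] [[ 0.63814137 -0.18027388  0.088     ]] [[ 0.64148393 -0.18321764  0.068     ]]
s [373.12820513 254.14102564] [[ 0.63896653 -0.17991298  0.088     ]] [[ 0.65066263 -0.16985597  0.068     ]]
```

View pics/side9.png

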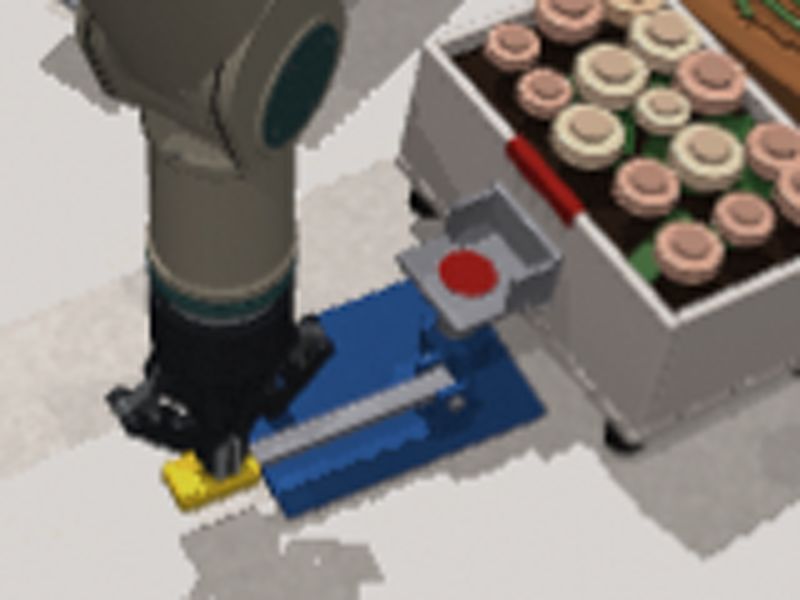

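View pics/top9.png

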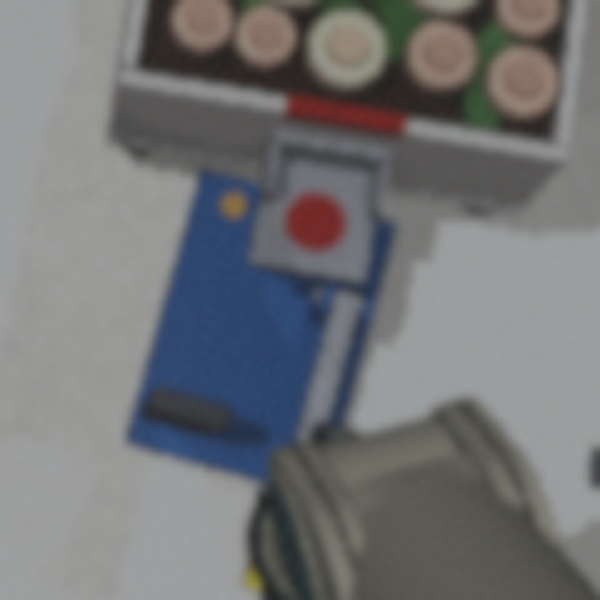

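The handle is down at its stop: the tips are at z = 0.052 m, pushing with 16.7 N. The disc is at (382.5,213.9) px in the top view and (373.1,254.1) px in the side view, and the two agree at a 20 mm lift. I'll hold briefly, then hand in.

{"op": "play_rows", "data": {"moves": [{"dx":0,"dy":0,"dz":0,"ax":0,"ay":0,"az":0},{"dx":0,"dy":0,"dz":0,"ax":0,"ay":0,"az":0},{"dx":0,"dy":0,"dz":0,"ax":0,"ay":0,"az":0},{"dx":0,"dy":0,"dz":0,"ax":0,"ay":0,"az":0}]}}

```text
time: 14.12
ee_pos: [0.4641, -0.1692, 0.052]
eef_rot: [0.99, -0.138, 0.003, 0.001]
ft_force: [2.5, -1.2, 16.0]
opening: -0.0001
```

```bash
python3 -c "
from rig import monitor,ticket
s=monitor.read_state();print(s['time'],s['ee_pos'],s['ft_force'])
print(ticket.close_job())"
```

```text
14.125 [ 0.4641062  -0.16924389  0.05198851] [ 2.45405286 -1.15384782 16.01736902]
the job is handed in; nothing more can be done
None
```

I gripped the jack's fin and slid the jack until its saddle stood under the red-marked lug. I then let go, shut the fingers, pressed the yellow handle end down to its stop, and handed the job in at 14.1 s while still holding it. No verdict was reported.

**Last checks:**
- **Saddle position:** before pumping, the base-plate corners put the saddle within about 3 mm of the red mark. The lug hid the saddle itself, so this was not measured directly.
- **Handle:** the fingertips were at z = 0.052 m, where a level handle puts them (0.053 m), and they were pressing with about 16 N.
- **Lift:** the red disc matches a 20 mm rise, with both cameras agreeing to about 1 mm.
- **Trough and jack:** the lug shifted about 2 mm horizontally. The jack stayed flat and in place, and the robot was clear of the trough.
- **Other items:** I did not measure the other trough, vase, scissors, pot or spool again. The arm made no contact near them.

**Disagreements:** the first move call was refused because its rows left out some axes, and nothing moved. The yellow end measured up to about 4 mm off where I calculated it, and I pressed its front half rather than its exact middle.

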